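Centre the vial on the balance pan and tare

ROBOT

A 6-joint arm with a two-finger parallel gripper is mounted at the origin on a cart in front of the work surface, level with it; the furniture and walls round the work are solid. World frame = base frame: x ahead of the robot, y to its left, z up, the work surface at z = 0. Lengths are in mm, angles in rad, forces in N, time in s.
With the tool pointing down it reaches from about 350 to 875 mm from the base axis. Payload 4.2 kg.
Tool frame: the origin (TCP) lies midway between the tips of the shut fingers; the grasp point (between the pads) lies 19 mm behind it; y points along the fingers, x is the direction in which the jaws open and shut, and the axes are right-handed (so a half turn about y gives the same grasp; the last joint's range is limited). The gripper opens to 85 mm and grips with 20 to 120 N. Pads are 22 mm wide; open, the fingers measure 114 mm over their backs; the gripper's body (76 mm by 85 mm) begins 54 mm behind the grasp point. The pads swing forward as they close: fully open they stand 13 mm farther back than shut.
Start: joints at [1.454, 0.385, 0.008, 0, -1.194, -0.259], TCP at [229.352, 581.375, 231.312] pointing down, gripper open.
Joint ranges: [-3.14, 3.14], [-1.21, 2.06], [-1.07, 1.41], [-3.16, 2.05], [-2.99, -0.16], [-3.1, 3.1]. Speed limits (rad/s): [2.79, 2.79, 3.14, 3.14, 3.14, 3.14].

INTERFACE

Orientations are given as a unit quaternion [x, y, z, w].
In Python, from bench import read_state, get_image, job_done gives the robot as it stands.
- The arm moves only by the tool play_rows, never from a script. Its argument "series" is a list of rows, each a list of 7 numbers: the shift along the tool's x, y, z in m, then the turn, a rotation vector about the tool's x, y, z in rad, then the finger opening in m, from 0 to 0.0854. In form: [[x, y, z, wx, wy, wz, claw], ...]. A call has 1 to 10 rows; each row shifts and turns the pose as measured when the row begins, along the tool's axes as they then stand; what a row does not reach is not made up. A row lasts 1/10 s, in which the tool goes at most 50 mm and 8.59 degrees, less where a joint would pass 70% of its speed; a pose out of reach is approached as far as the arm can. A call with a gripper value outside its range is refused whole. The fingers move at their own pace and stop on an object; the grip force is fixed at half the most. Time passes only in rows, so rows that do not move let the fingers close. It gives the time, the measured TCP pose, the force and the opening at its end, in the units of the state.
- read_state(): the state, without advancing time (a new reading comes with each control period).
- get_image(name): name is "side" or "top"; returns a dict with "color" (480x640x3 uint8, red, green, blue), "intrinsics" (3x3 intrinsics, pixels), "origin" and "orientation" of the camera in the world. Camera axes: x right, y down, z forward; pixel columns grow to the right and rows downward; lengths in mm; the calibration is good to about 2 mm. A picture is of the moment at which its call begins. There is no depth.
- job_done(): hands the job in, once; it reports no verdict.
The state is a dict: "clock": time; "joints": joint angles; "joint_vel": joint speeds; "joint_efforts": joint torques, N m; "position": TCP position; "ee_rot": TCP orientation; "contact_force": force on the tool from outside, world axes, zero at the start; "wrist_torque": the same for the moment, N m; "gripper_width": finger opening in mm.
Only numpy, scipy, OpenCV 4.12 (cv2) and the standard library are available. Lean on these libraries where they do the work, as an engineer would, in place of code of your own. Each camera call takes 0.05 s, during which the arm holds its last target. There are 200 camera calls.

TASK

The sample vial stands off to one side of the small round pan of the balance. With light taps or pushes of the fingertips, low on the vial, nudge it along the pan until it stands upright wholly inside the engraved ring in the middle; do not grip, lift or tip it, knock it off or disturb the other things. Once it stands there untouched, press the round key on the balance's front all the way down and let it go again.

Things in the scene. Friction and masses are not known exactly. Their poses are not given: they have to be found in the camera images.
- vial: screw-capped sample vial standing on the pan: upright cylinder 32 mm across and 72 mm high (body and cap equally wide, vertical side), 55 g give or take a third, so it topples easily when pushed high; origin at the centre of its underside, z up its axis
- pan_centre (a point): centre of the pan's top face. The pan is a flat steel disc 76 mm across and 4 mm thick, its top 40 mm above the worktop, fixed to the balance; a dark engraved ring 44 mm across lies round this point, leaving 6 mm round a vial that stands exactly in the middle
- balance: low white bench balance fixed to the worktop, 200 (x) x 140 (y) x 28 mm high; origin at the centre of its underside, its -x side is the front with the display and the key; the pan's centre is 35 mm to +x of the origin and its underside is 8 mm above the housing
- tare_key (a joint): travel of the round tare key on the balance's front, pressed straight down: 0 = up, 0.005 m = all the way down; it springs back, about 1 N to start and 3.5 N at the bottom
- tare_key_top (a point): centre of the key's top face; key 26 mm across, standing 10 mm above the housing, its top 38 mm above the worktop when up, at x -74 mm, y -44 mm in the balance's frame
- spare_vial_a: spare vial standing on the worktop left of the balance; vial, 32 mm across, 72 mm high; origin at the centre of its underside; leave it alone
- spare_vial_b: another spare vial standing on the worktop left of the balance; vial, 32 mm across, 72 mm high; origin at the centre of its underside; leave it alone
- moisture_dish: round aluminium lidded dish, 60 mm across, 34 mm high, on the worktop right of the balance; origin at the centre of its underside; leave it alone
- tweezers: steel tweezers, 122 x 14 x 9 mm, lying on the worktop right of the balance; origin at the centre of its underside; leave it alone
- seed_dish: clear round dish of grains, 90 mm across, 16 mm high, on the worktop well behind the balance; origin at the centre of its underside; leave it alone
- timer: flat white timer, 70 x 64 x 18 mm, on the worktop to the left; origin at the centre of its underside; leave it alone

How it is judged:
By the outcome, as a careful person would: the job done as asked, in the order asked, and still so for the second after the job is handed in, with the robot touching nothing.
It also fails if it takes over 48 s, if anything falls off the work surface, if the arm or the gripper's body presses on something with over 40 N, if the wrist force passes 120 N, or if a joint passes its speed limit or range.

## Working session

There is one attempt and no reset: what is moved stays moved. The work goes in short steps, Python scripts to look and compute and a tool call to move; the robot and the scene stay as the last step left them, time stands still between calls to the robot, and variables do not carry over. Pictures are saved under pics/ and viewed, about 8 in all and at most 12, crops included, and the job is handed in when it is done.

Besides the shell and the picture viewer there is one more tool, called after ">>>" by a JSON object that holds its "fn" and its "kwargs". play_rows: Moves the arm, as the interface text tells. Its arguments: {"type":"object","properties":{"series":{"type":"array","items":{"type":"array","items":{"type":"number"}}}},"required":["series"]}

```bash
mkdir -p pics; cat > h.py <<'E'
import numpy as np, cv2
from scipy.spatial.transform import Rotation as R
from bench import read_state, get_image, job_done
def snap(n,f):
    d=get_image(n); cv2.imwrite('pics/'+f,d['color'][:,:,::-1]); return d
def ray(d,u,v,z):
    K=np.array(d['intrinsics']);o=np.array(d['origin'],float)
    r=R.from_quat(d['orientation']).as_matrix()@np.linalg.inv(K)@np.array([u,v,1.])
    return o+r*(z-o[2])/r[2]
def proj(d,p):
    K=np.array(d['intrinsics']);c=R.from_quat(d['orientation']).as_matrix().T@(np.array(p,float)-np.array(d['origin'],float))
    q=K@c; return q[:2]/q[2]
E
python3 - <<'E'
from h import *
for n in('top','side'):
    d=snap(n,n+'1.png'); print(n,d['origin'],d['orientation'],d['intrinsics'])
s=read_state();print(s)
print(R.from_quat(s['ee_rot']).as_matrix().round(3))
E
```

```text
top [ 469.61291887  123.47746343 1191.30153934] [ 0.70937816 -0.70208469  0.04682622 -0.04082914] [[499.91548086   0.         323.12286326]
 [  0.         499.91548086 246.52500696]
 [  0.           0.           1.        ]]
side [ 251.47357289 -809.78442291  641.49361292] [ 0.85214634 -0.1656087   0.08699195 -0.48872566] [[610.26386059   0.         314.75431443]
 [  0.         610.26386059 239.57287427]
 [  0.           0.           1.        ]]
{'clock': 0.1, 'joints': array([ 1.45361648e+00,  3.85497271e-01,  6.77854114e-03, -4.39249228e-04,
       -1.19397125e+00, -2.58623650e-01]), 'joint_vel': array([-0.00054777, -0.00086925,  0.0014469 ,  0.00132513,  0.00035141,
        0.00094905]), 'joint_efforts': array([-1.34607362e-04, -3.93319380e+01,  1.88929975e+01,  4.19791549e+00,
       -2.58616768e-03,  1.73842881e-06]), 'position': array([229.16713849, 580.92633902, 230.32597443]), 'ee_rot': array([ 0.39830044, -0.58421904,  0.5850412 , -0.39720483]), 'contact_force': array([ 0.73248501, -0.39522458, -0.1635436 ]), 'wrist_torque': array([-0.01272331, -0.05169679,  0.00911535]), 'gripper_width': 85.35110062557798}
[[-0.367 -0.001  0.93 ]
 [-0.93  -0.002 -0.367]
 [ 0.002 -1.     0.   ]]
```

View pics/top1.png

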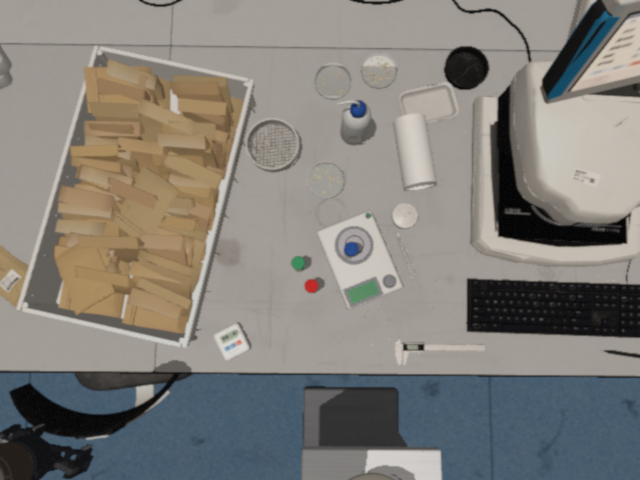

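View pics/side1.png

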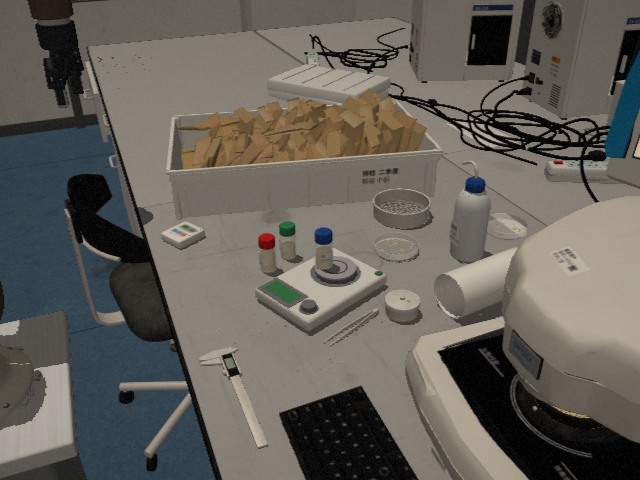

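The top view shows the balance around (360,258), its pan near (353,245), the blue vial cap near (352,249) and the key at (389,281). The spare vials are at (299,263) and (311,286). The side view shows the vial towards the left of the pan, with its cap at (323,235).

```bash
cat >> h.py <<'E'
def blue(d,win):
    x0,y0,x1,y1=win
    h=cv2.cvtColor(d['color'],cv2.COLOR_RGB2HSV)[y0:y1,x0:x1]
    m=cv2.inRange(h,(105,110,40),(130,255,255))
    n,l,s,c=cv2.connectedComponentsWithStats(m); k=1+np.argmax(s[1:,4])
    return c[k]+[x0,y0], s[k]+np.array([x0,y0,0,0,0]), l==k
E
python3 - <<'E'
from h import *
t=get_image('top');s=get_image('side')
c,st,_=blue(t,(325,220,385,275));print('top cap',c,st,ray(t,*c,108))
c2,st2,_=blue(s,(300,220,345,255));print('side cap',c2,st2)
g=cv2.cvtColor(t['color'],cv2.COLOR_RGB2GRAY)
m=np.zeros_like(g);m[205:312,312:408]=(g[205:312,312:408]>185)*255
cs,_=cv2.findContours(m,cv2.RETR_EXTERNAL,cv2.CHAIN_APPROX_NONE);k=max(cs,key=cv2.contourArea)
r=cv2.minAreaRect(k);print(r)
P=np.array([ray(t,*p,28)[:2] for p in cv2.boxPoints(r)]);print(P,P.mean(0),np.linalg.norm(np.diff(P,axis=0),axis=1))
for n,p,z in(('key',(389.5,281.5),38),('disp',(363,291),28),('va',(299,263),72),('vb',(311,286),72),('pan',(353,245),40)):print(n,ray(t,*p,z))
a=cv2.resize(t['color'][205:315,290:420],None,fx=6,fy=6,interpolation=2)[:600]
b=cv2.resize(s['color'][215:335,250:400],None,fx=5,fy=5,interpolation=2)
cv2.imwrite('pics/ct.png',a[:,:,::-1]);cv2.imwrite('pics/cs.png',b[:,:,::-1])
E
```

```text
top cap [350.96402878 248.71223022] [345 243  13  13 139] [600.58177662  54.09013815 108.        ]
side cap [323.28979592 235.69387755] [315 228  17  17 245]
((359.1435241699219, 259.0341491699219), (81.80481719970703, 56.49163055419922), 67.83365631103516)
[[649.46099196 127.75283879]
 [701.90091981   4.43058627]
 [523.57697331 -67.07834872]
 [473.18649476  54.45938896]] [587.03134496  29.89111632] [134.00867136 192.12745165 131.569837  ]
key [533.80325142 -39.58341432  38.        ]
disp [511.6965371   20.73150626  28.        ]
va [571.34095045 168.46941772  72.        ]
vb [520.06489651 140.86324858  72.        ]
pan [617.54022301  45.02758486  40.        ]
```

View pics/ct.png

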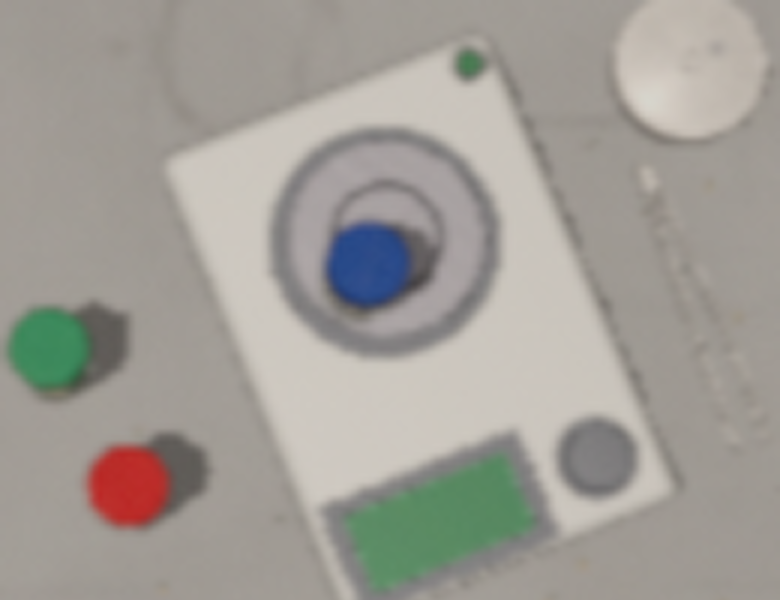

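View pics/cs.png

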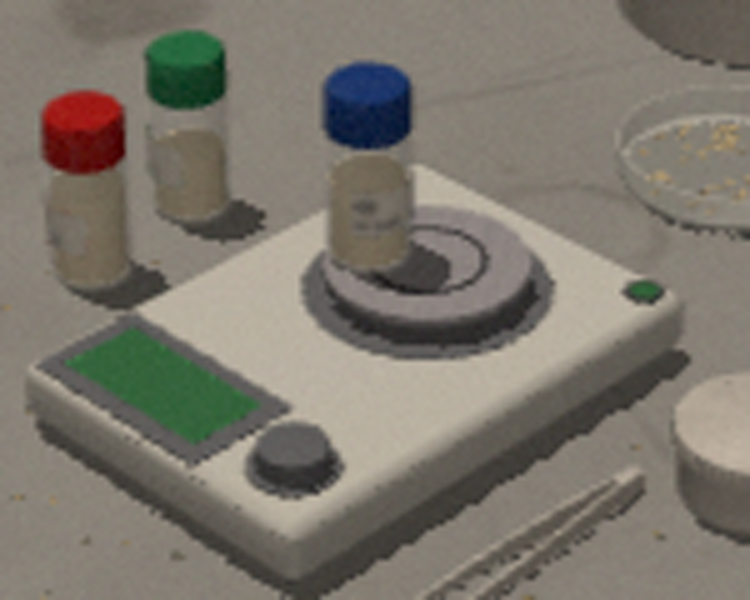

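The top crop puts the pan centre near px (353.8,245), with the engraved ring's upper arc visible. The vial cap is at (351,248.7), towards the front-left of the pan. The side crop agrees and shows the key raised at about (308,306) in full-image pixels. I'll refine both points and work out the approach.

```bash
python3 - <<'E'
from h import *
t=get_image('top');s=get_image('side')
c,_,_=blue(t,(325,220,385,275));c2,_,_=blue(s,(300,220,345,255))
def line(d,p):
    a=ray(d,*p,0);o=np.array(d['origin']);u=(a-o)/np.linalg.norm(a-o);return o,u
(o1,u1),(o2,u2)=line(t,c),line(s,c2)
k=np.linalg.lstsq(np.c_[u1,-u2],o2-o1,rcond=None)[0];print('cap tri',o1+k[0]*u1,o2+k[1]*u2)
# dark annulus round the pan in top view
g=cv2.cvtColor(t['color'],cv2.COLOR_RGB2GRAY)
for nm,d,win,a0 in(('top',t,(330,220,378,270),None),):
    x0,y0,x1,y1=win;w=cv2.resize(g[y0:y1,x0:x1],None,fx=8,fy=8,interpolation=2)
    m=((w<175)&(w>0)).astype(np.uint8)*255
    cs,_=cv2.findContours(m,0,cv2.CHAIN_APPROX_NONE);q=max(cs,key=cv2.contourArea)
    e=cv2.fitEllipse(q);p=(np.array(e[0])+.5)/8-.5+[x0,y0];print('annulus',p,np.array(e[1])/8,ray(t,*p,28))
x0,y0,x1,y1=376,268,402,294
w=cv2.resize(g[y0:y1,x0:x1],None,fx=8,fy=8,interpolation=2);m=(w<150).astype(np.uint8)*255
cs,_=cv2.findContours(m,0,cv2.CHAIN_APPROX_NONE)
for q in cs:
    if cv2.contourArea(q)>2000:
        e=cv2.fitEllipse(q);p=(np.array(e[0])+.5)/8-.5+[x0,y0];print('key',p,np.array(e[1])/8,ray(t,*p,34))
E
```

```text
cap tri [601.32940989  53.57931144 101.26243873] [600.48060938  53.8473963  101.14268187]
annulus [353.66729355 244.86403084] [38.93753052 39.27140045] [619.42097628  42.64343813  28.        ]
key [377.99506497 288.79553795] [ 5.55650091 17.95702744] [516.90725196 -13.41708938  34.        ]
key [389.0347805  280.85266876] [13.09449863 13.22220802] [535.5127415  -39.08022159  34.        ]
```

>>> {"fn": "play_rows", "kwargs": {"series": [[0.015, 0, 0.02, 0, 0, 0, 0.02], [0.023, 0, 0.033, 0, 0, 0, 0.02], [0.023, 0, 0.033, 0, 0, 0, 0.02], [0.023, 0, 0.033, 0, 0, 0, 0.02], [0.023, 0, 0.033, 0, 0, 0, 0.02], [0.023, 0, 0.033, 0, 0, 0, 0.02], [0.023, 0, 0.033, 0, 0, 0, 0.02], [0.023, 0, 0.033, 0, 0, 0, 0.02], [0.023, 0, 0.033, 0, 0, 0, 0.02], [0.023, 0, 0.033, 0, 0, 0, 0.02]]}}

```text
clock: 1.3
position: [447.8, 251.0, 230.3]
ee_rot: [0.4, -0.583, 0.583, -0.401]
contact_force: [-0.1, 1.3, -0.0]
gripper_width: 19.9
```

>>> {"fn": "play_rows", "kwargs": {"series": [[0.024, 0, 0.033, 0, 0, 0, 0.02], [0.024, 0, 0.033, 0, 0, 0, 0.02], [0.024, 0, 0.033, 0, 0, 0, 0.02], [0.024, 0, 0.033, 0, 0, 0, 0.02], [0.015, 0, 0.02, 0, 0, 0, 0.02], [0, 0, 0, 0, 0.08, 0, 0.02], [0, 0, 0, 0, 0.08, 0, 0.02], [0, 0, 0, 0, 0, 0, 0.02]]}}

```text
clock: 2.1
position: [555.6, 80.2, 230.4]
ee_rot: [0.348, -0.615, 0.615, -0.349]
contact_force: [0.4, 0.4, -0.3]
gripper_width: 20.2
```

```bash
cat >> h.py <<'E'
def go(x,y,z):
    s=read_state();M=R.from_quat(s['ee_rot']).as_matrix();d=np.array([x,y,z])-s['position']
    print(s['clock'],s['position'].round(1),'toolz',M[:,2].round(3),'tooly',M[:,1].round(3),'F',s['contact_force'].round(1),'need',(M.T@d).round(1))
E
python3 -c "
from h import *
go(559,78.5,130)"
```

```text
2.1 [555.6  80.2 230.4] toolz [ 0.858 -0.514  0.001] tooly [ 0.002  0.001 -1.   ] F [ 0.4  0.4 -0.3] need [-1.000e-01  1.004e+02  3.700e+00]
```

>>> {"fn": "play_rows", "kwargs": {"series": [[0, 0.03, 0, 0, 0, 0, 0.02], [0, 0.035, 0, 0, 0, 0, 0.02], [0, 0.035, 0, 0, 0, 0, 0.02], [0, 0.035, 0, 0, 0, 0, 0.02], [0, 0.025, 0, 0, 0, 0, 0.02], [0, 0.015, 0, 0, 0, 0, 0.02], [0, 0, 0, 0, 0, 0, 0.02]]}}

```text
clock: 2.8
position: [558.3, 82.6, 52.3]
ee_rot: [0.35, -0.612, 0.613, -0.357]
contact_force: [-0.5, 0.2, 0.9]
gripper_width: 19.9
```

```bash
python3 - <<'E'
from h import *
go(600.5,54,50)
s=snap('side','s2.png');t=get_image('top')
a=cv2.resize(s['color'][175:335,230:400],None,fx=3.5,fy=3.5,interpolation=2)
b=cv2.resize(t['color'][200:315,290:410],None,fx=3.3,fy=3.3,interpolation=2)
b=cv2.copyMakeBorder(b,0,a.shape[0]-b.shape[0],0,0,0)
cv2.imwrite('pics/c2.png',cv2.resize(np.hstack([a,b])[:,:,::-1],None,fx=.8,fy=.8))
E
```

```text
2.8 [558.3  82.6  52.3] toolz [ 0.866 -0.5    0.006] tooly [ 0.009  0.003 -1.   ] F [-0.5  0.2  0.9] need [ 3.7  2.6 50.8]
```

View pics/c2.png

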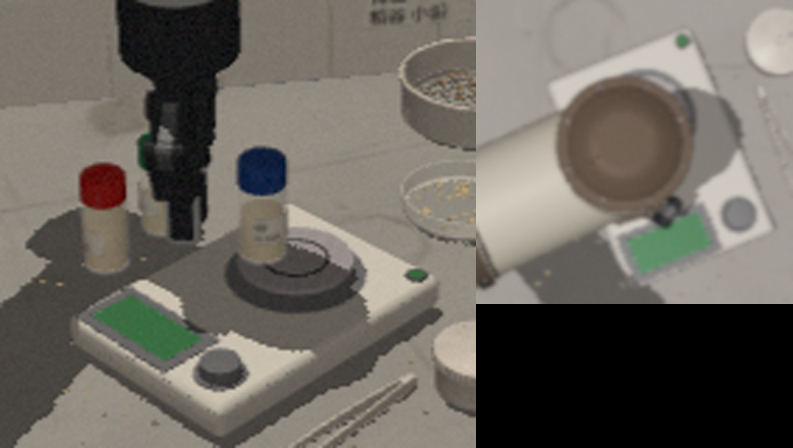

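The side view shows the fingers beside the housing, left of the vial, clear of everything. The vial cap is at about (324,236) in full-image pixels, upright and unmoved. Now I'll approach and push gently.

>>> {"fn": "play_rows", "kwargs": {"series": [[0.004, 0.003, 0.008, 0, 0, 0, 0.02], [0, 0, 0.01, 0, 0, 0, 0.02], [0, 0, 0.004, 0, 0, 0, 0.02], [0, 0, 0.003, 0, 0, 0, 0.02], [0, 0, 0.003, 0, 0, 0, 0.02], [0, 0, 0.003, 0, 0, 0, 0.02], [0, 0, 0.003, 0, 0, 0, 0.02], [0, 0, 0, 0, 0, 0, 0.02]]}}

```text
clock: 3.7
position: [593.1, 61.7, 57.2]
ee_rot: [0.345, -0.61, 0.614, -0.363]
contact_force: [0.4, 0.1, -0.4]
gripper_width: 19.7
```

```bash
cat >> h.py <<'E'
def vial():
    s=get_image('side');c,st,m=blue(s,(290,215,375,275))
    p=ray(s,*c,101.2);print('cap px',c.round(1),st[2:],'vial',p.round(1),'to centre',(np.array([619.2,43])-p[:2]).round(1)); go(p[0],p[1],50)
    M=R.from_quat(read_state()['ee_rot']).as_matrix();print('centre err in tool',(M.T@np.array([619.2-p[0],43-p[1],0])).round(1)); return s
E
python3 -c "
from h import *
vial()"
```

```text
cap px [333.4 235.5] [ 18  16 246] vial [617.3  47.3 101.2] to centre [ 1.9 -4.3]
3.75 [593.   61.8  57.2] toolz [ 0.867 -0.499  0.016] tooly [ 0.023  0.008 -1.   ] F [ 0.4  0.6 -1.2] need [ 0.5  7.6 28.2]
centre err in tool [2.8 0.  3.8]
```

>>> {"fn": "play_rows", "kwargs": {"series": [[0, 0, -0.015, 0, 0, 0, 0.02], [0, -0.01, -0.03, 0, 0, 0, 0.02], [0, -0.04, -0.01, 0, 0, 0, 0.02], [0, -0.04, -0.01, 0, 0, 0, 0.02], [0, -0.02, -0.04, 0, 0, 0, 0.02], [0, 0, -0.03, 0, 0, 0, 0.02], [0, 0, 0, 0, 0, 0, 0.02]]}}

```text
clock: 4.45
position: [469.6, 130.6, 167.9]
ee_rot: [0.345, -0.611, 0.613, -0.362]
contact_force: [-0.2, 0.4, 0.3]
gripper_width: 20.0
```

```bash
python3 - <<'E'
from h import *
s=vial();t=get_image('top')
c,st,_=blue(t,(330,220,385,275));print('top',c,st[2:],ray(t,*c,108))
a=cv2.resize(s['color'][175:335,230:400],None,fx=3.5,fy=3.5,interpolation=2)
b=cv2.resize(t['color'][200:315,290:410],None,fx=3.3,fy=3.3,interpolation=2)
b=cv2.copyMakeBorder(b,0,a.shape[0]-b.shape[0],0,0,0)
cv2.imwrite('pics/c3.png',cv2.resize(np.hstack([a,b])[:,:,::-1],None,fx=.8,fy=.8))
E
```

```text
cap px [330.2 235.4] [ 17  16 240] vial [612.4  49.7 101.2] to centre [ 6.8 -6.7]
4.5 [471.1 130.5 168.2] toolz [ 0.866 -0.499  0.016] tooly [ 0.024  0.009 -1.   ] F [ 0.2  0.  -0.5] need [  1.8 120.8 160.8]
centre err in tool [2.4 0.1 9.2]
top [352.13669065 242.92805755] [ 13  13 139] [613.35064405  51.56097788 108.        ]
```

View pics/c3.png

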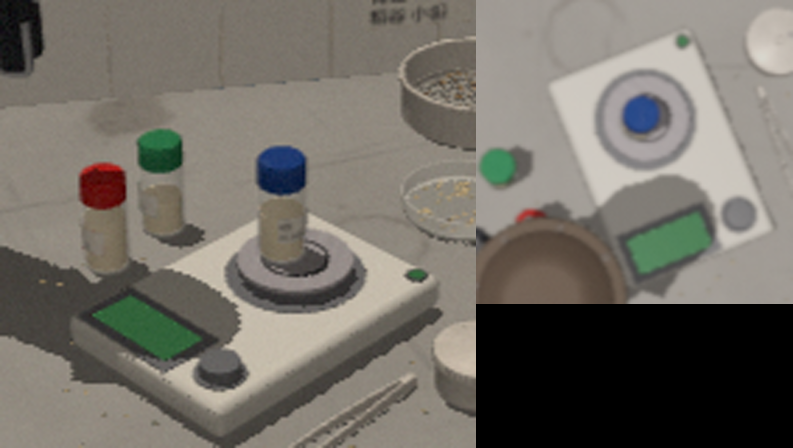

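The vial is upright on the pan, with its side-view cap at (330,235) and top-view cap at (352,243). It was leaning slightly while I pushed, because the fingers had risen. About 10 mm remains towards (0.64,-0.77). I'll realign the tool and push lower and slower.

>>> {"fn": "play_rows", "kwargs": {"series": [[0, 0, 0, -0.016, 0, -0.02, 0.02], [0, 0, 0, 0, 0.12, 0, 0.02], [0, 0, 0, 0, 0.12, 0, 0.02], [0, 0, 0, 0, 0.11, 0, 0.02], [0, 0, 0, 0, 0, 0, 0.02]]}}

```text
clock: 5.05
position: [475.1, 128.6, 165.2]
ee_rot: [0.238, -0.666, 0.667, -0.234]
contact_force: [0.3, 0.4, -0.4]
gripper_width: 20.1
```

```bash
python3 -c "
from h import *
go(582,87.6,130)"
```

```text
5.05 [475.1 128.6 165.2] toolz [ 0.629 -0.777  0.   ] tooly [-0.004 -0.004 -1.   ] F [ 0.3  0.4 -0.4] need [-57.5  35.   99.1]
```

>>> {"fn": "play_rows", "kwargs": {"series": [[-0.018, 0, 0.03, 0, 0, 0, 0.02], [-0.02, 0, 0.035, 0, 0, 0, 0.02], [-0.012, 0, 0.02, 0, 0, 0, 0.02], [0, 0, 0, 0, 0, 0, 0.02]]}}

```text
clock: 5.45
position: [572.1, 91.3, 162.4]
ee_rot: [0.242, -0.664, 0.666, -0.237]
contact_force: [-1.9, -0.1, -1.0]
gripper_width: 19.9
```

```bash
python3 -c "
from h import *
go(582,87.6,46)"
```

```text
5.45 [572.1  91.3 162.4] toolz [ 0.637 -0.771  0.   ] tooly [-0.007 -0.006 -1.   ] F [-1.9 -0.1 -1. ] need [ -6.3 116.3   9.2]
```

>>> {"fn": "play_rows", "kwargs": {"series": [[-0.003, 0.03, 0.003, 0, 0, 0, 0.02], [-0.002, 0.03, 0.003, 0, 0, 0, 0.02], [0, 0.025, 0, 0, 0, 0, 0.02], [0, 0.012, 0, 0, 0, 0, 0.02], [0, 0.005, 0, 0, 0, 0, 0.02], [0, 0, 0, 0, 0, 0, 0.02]]}}

```text
clock: 6.05
position: [580.2, 87.7, 55.9]
ee_rot: [0.245, -0.663, 0.666, -0.238]
contact_force: [0.1, 0.7, 0.2]
gripper_width: 20.0
```

```bash
python3 -c "
from h import *
go(612.9,50.6,46)"
```

```text
6.05 [580.2  87.7  55.9] toolz [ 0.642 -0.767  0.   ] tooly [-0.007 -0.006 -1.   ] F [0.1 0.7 0.2] need [-1.3  9.9 49.4]
```

>>> {"fn": "play_rows", "kwargs": {"series": [[0, 0.006, 0, 0, 0, 0, 0.02], [0, 0.003, 0, 0, 0, 0, 0.02], [0, 0, 0.007, 0, 0, 0, 0.02], [0, 0, 0.006, 0, 0, 0, 0.02], [0, 0, 0.002, 0, 0, 0, 0.02], [0, 0, 0, 0, 0, 0, 0.02]]}}

```text
clock: 6.65
position: [593.4, 76.3, 50.8]
ee_rot: [0.242, -0.663, 0.666, -0.242]
contact_force: [0.5, -0.3, 0.1]
gripper_width: 19.7
```

```bash
python3 -c "
from h import *
go(612.9,50.6,46)
vial()"
```

```text
6.65 [593.4  76.3  50.8] toolz [ 0.644 -0.765  0.003] tooly [ 0.001 -0.004 -1.   ] F [ 0.5 -0.3  0.1] need [ 1.6  4.9 32.2]
cap px [329.8 235.3] [ 18  17 253] vial [611.8  50.4 101.2] to centre [ 7.4 -7.4]
6.7 [593.4  76.4  50.7] toolz [ 0.644 -0.765  0.003] tooly [ 0.001 -0.004 -1.   ] F [-0.3 -0.1 -0.2] need [ 2.6  0.9 31.8]
centre err in tool [-0.9  0.  10.4]
```

>>> {"fn": "play_rows", "kwargs": {"series": [[0, 0.004, 0, 0, 0, 0, 0.02], [0.001, 0.001, 0.001, 0, 0, 0, 0.02], [0, 0, 0.0015, 0, 0, 0, 0.02], [0, 0, 0.0015, 0, 0, 0, 0.02], [0, 0, 0.0015, 0, 0, 0, 0.02], [0, 0, 0.0015, 0, 0, 0, 0.02], [0, 0, 0.0015, 0, 0, 0, 0.02], [0, 0, 0.0015, 0, 0, 0, 0.02], [0, 0, 0, 0, 0, 0, 0.02]]}}

```text
clock: 7.6
position: [599.1, 67.5, 45.3]
ee_rot: [0.243, -0.663, 0.666, -0.242]
contact_force: [-0.5, 0.1, -0.8]
gripper_width: 20.1
```

```bash
python3 -c "
from h import *
vial()"
```

```text
cap px [333.4 235.7] [ 18  18 253] vial [617.1  46.6 101.2] to centre [ 2.1 -3.6]
7.65 [599.   67.6  45.3] toolz [ 0.644 -0.765  0.003] tooly [ 0.    -0.004 -1.   ] F [-0.2  0.2 -0.7] need [-0.3 -4.6 27.7]
centre err in tool [0.7 0.  4.1]
```

>>> {"fn": "play_rows", "kwargs": {"series": [[0, 0, 0.0015, 0, 0, 0, 0.02], [0, 0, 0.0015, 0, 0, 0, 0.02], [0, 0, 0.0015, 0, 0, 0, 0.02], [0, 0, 0, 0, 0, 0, 0.02]]}}

```text
clock: 8.05
position: [602.1, 63.9, 45.4]
ee_rot: [0.243, -0.663, 0.666, -0.242]
contact_force: [-1.6, -0.1, -0.2]
gripper_width: 19.7
```

```bash
python3 -c "
from h import *
vial()"
```

```text
cap px [335.9 236.2] [ 18  17 253] vial [620.4  43.3 101.2] to centre [-1.2 -0.3]
8.1 [602.1  64.   45.3] toolz [ 0.644 -0.765  0.003] tooly [ 0.    -0.004 -1.   ] F [ 0.8  0.6 -0.4] need [-0.8 -4.6 27.6]
centre err in tool [ 1.2  0.  -0.5]
```

Near the centre. I'll back off straight, rise, and look from both cameras.

>>> {"fn": "play_rows", "kwargs": {"series": [[0, 0, -0.01, 0, 0, 0, 0.02], [0, 0, -0.03, 0, 0, 0, 0.02], [0, -0.03, -0.02, 0, 0, 0, 0.0], [0, -0.045, 0, 0, 0, 0, 0.0], [0.02, -0.03, -0.03, 0, 0, 0, 0.0], [0.03, 0, -0.035, 0, 0, 0, 0.0], [0.03, 0, -0.035, 0, 0, 0, 0.0], [0.03, 0, -0.02, 0, 0, 0, 0.0], [0, 0, 0, 0, 0, 0, 0.0]]}}

```text
clock: 9.0
position: [392.6, 135.8, 152.7]
ee_rot: [0.243, -0.664, 0.665, -0.242]
contact_force: [0.5, -0.5, -0.9]
gripper_width: 0.0
```

```bash
cat > look.py <<'E'
from h import *
import sys
s=vial();t=get_image('top')
c,st,_=blue(t,(330,220,385,275));print('top',c,st[2:],ray(t,*c,108))
a=cv2.resize(s['color'][175:335,230:400],None,fx=3.5,fy=3.5,interpolation=2)
b=cv2.resize(t['color'][200:315,290:410],None,fx=3.3,fy=3.3,interpolation=2)
b=cv2.copyMakeBorder(b,0,a.shape[0]-b.shape[0],0,0,0)
cv2.imwrite('pics/'+sys.argv[1],cv2.resize(np.hstack([a,b])[:,:,::-1],None,fx=.8,fy=.8))
go(535.5,-39.3,60)
E
python3 look.py c4.png
```

```text
cap px [334.1 236. ] [ 17  17 251] vial [617.8  45.2 101.2] to centre [ 1.4 -2.2]
9.05 [394.9 136.8 153.3] toolz [ 0.644 -0.765  0.002] tooly [ 0.002 -0.001 -1.   ] F [-0.   1.1 -1.2] need [-111.2  103.9  213.4]
centre err in tool [0.3 0.  2.6]
top [354.85507246 240.82608696] [ 13  13 138] [618.05538764  45.62152358 108.        ]
9.1 [396.7 137.4 153.4] toolz [ 0.644 -0.765  0.003] tooly [ 0.004 -0.001 -1.   ] F [-0.1 -0.1  0.6] need [  7.8  94.  224.3]
```

View pics/c4.png

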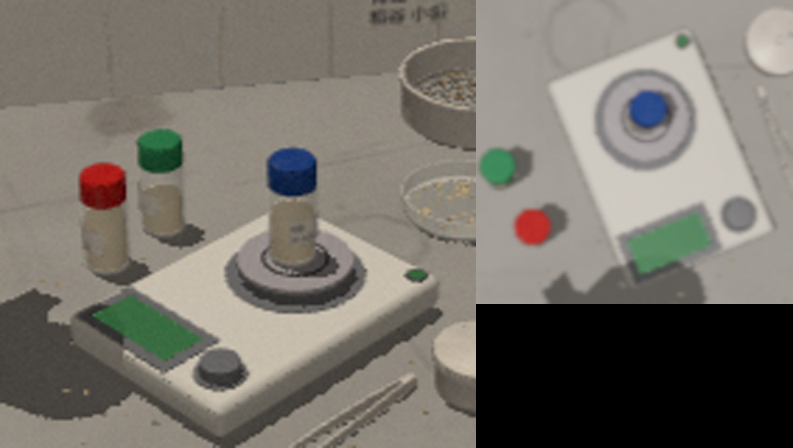

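Both views show the vial upright in the ring, about 2.6 mm off by cap position. The base's margin in the side view needs a closer check, so I'll draw the projected outlines over an enlarged crop.

```bash
python3 - <<'E'
from h import *
s=get_image('side');x0,y0,f=285,235,8
im=cv2.resize(s['color'][y0:y0+60,x0:x0+100],None,fx=f,fy=f,interpolation=cv2.INTER_CUBIC)[:,:,::-1].copy()
plain=im.copy()
def circ(c,r,z,col):
    P=np.array([(proj(s,(c[0]+r*np.cos(a),c[1]+r*np.sin(a),z))-[x0,y0]+.5)*f for a in np.linspace(0,2*np.pi,90)])
    cv2.polylines(im,[P.astype(np.int32)],True,col,1)
circ((619.2,43),22,40,(0,0,255));circ((619.2,43),38,40,(0,255,255));circ((617.9,45.4),16,40,(0,255,0))
cv2.imwrite('pics/ov.png',cv2.resize(np.vstack([plain[:320],im[:320]]),None,fx=.9,fy=.9))
E
```

```text
(no output)
```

View pics/ov.png

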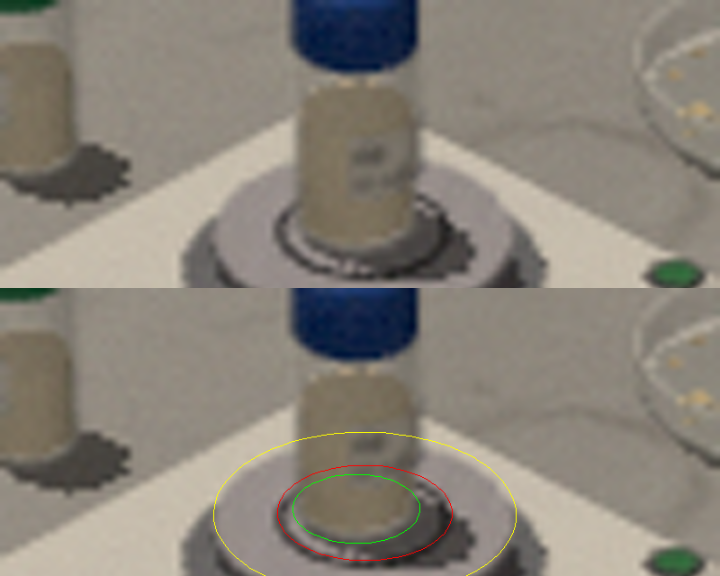

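The projected ring (red) matches the engraved one to about 0.5 px. The vial's base edge, at (355,250) in the upper panel, suggests it sits up to 5 mm off-centre away from the camera, a larger offset than the cap gives. Both estimates point the same way, so one more 3 mm nudge along the same line improves either case.

```bash
python3 -c "
from h import *
go(586,83,150)"
```

```text
9.15 [397.6 137.6 153.3] toolz [ 0.643 -0.766  0.003] tooly [ 0.004 -0.001 -1.   ] F [-0.3  0.3  0.1] need [-109.1    4.1  163. ]
```

>>> {"fn": "play_rows", "kwargs": {"series": [[-0.02, 0, 0.03, 0, 0, 0, 0.02], [-0.022, 0, 0.033, 0, 0, 0, 0.02], [-0.022, 0, 0.033, 0, 0, 0, 0.02], [-0.022, 0, 0.033, 0, 0, 0, 0.02], [-0.015, 0, 0.02, 0, 0, 0, 0.02], [0, 0, 0, 0, 0, 0, 0.02], [0, 0, 0, 0, 0, 0, 0.02]]}}

```text
clock: 9.85
position: [585.5, 86.1, 150.2]
ee_rot: [0.24, -0.664, 0.666, -0.242]
contact_force: [-1.0, -0.4, -0.4]
gripper_width: 20.0
```

```bash
python3 -c "
from h import *
go(586,83,50)"
```

```text
9.85 [585.5  86.1 150.2] toolz [ 0.641 -0.768  0.004] tooly [ 0.005 -0.002 -1.   ] F [-1.  -0.4 -0.4] need [  1.8 100.2   2.3]
```

>>> {"fn": "play_rows", "kwargs": {"series": [[0, 0.025, 0, 0, 0, 0, 0.02], [0, 0.028, 0, 0, 0, 0, 0.02], [0, 0.025, 0, 0, 0, 0, 0.02], [0, 0.012, 0, 0, 0, 0, 0.02], [0, 0.005, 0, 0, 0, 0, 0.02], [0, 0, 0, 0, 0, 0, 0.02]]}}

```text
clock: 10.45
position: [585.8, 86.9, 52.8]
ee_rot: [0.239, -0.663, 0.666, -0.243]
contact_force: [0.2, -0.4, 0.8]
gripper_width: 19.7
```

```bash
python3 -c "
from h import *
go(604,61.6,44.5)
vial()"
```

```text
10.45 [585.8  86.9  52.8] toolz [ 0.642 -0.767  0.005] tooly [ 0.006 -0.001 -1.   ] F [ 0.2 -0.4  0.8] need [ 2.3  8.4 31. ]
cap px [334.  236.4] [ 17  17 243] vial [617.2  44.1 101.2] to centre [ 2.  -1.1]
10.5 [586.3  87.1  53.4] toolz [ 0.642 -0.767  0.006] tooly [ 0.008 -0.001 -1.   ] F [ 0.4 -0.   0.5] need [ 3.9  3.7 52.8]
centre err in tool [-0.8  0.   2.1]
```

>>> {"fn": "play_rows", "kwargs": {"series": [[0.002, 0.006, 0, 0, 0, 0, 0.02], [0, 0.003, 0.007, 0, 0, 0, 0.02], [0, 0, 0.007, 0, 0, 0, 0.02], [0, 0, 0.004, 0, 0, 0, 0.02], [0, 0, 0.001, 0, 0, 0, 0.02], [0, 0, 0, 0, 0, 0, 0.02]]}}

```text
clock: 11.1
position: [600.7, 70.4, 47.9]
ee_rot: [0.236, -0.663, 0.666, -0.247]
contact_force: [0.4, -0.0, -0.5]
gripper_width: 20.2
```

```bash
python3 -c "
from h import *
go(604,61.6,44.5)"
```

```text
11.1 [600.7  70.4  47.9] toolz [ 0.642 -0.767  0.008] tooly [ 0.015  0.002 -1.   ] F [ 0.4 -0.  -0.5] need [3.1 3.4 8.8]
```

>>> {"fn": "play_rows", "kwargs": {"series": [[0.003, 0.003, 0, 0, 0, 0, 0.02], [0, 0.0005, 0.0015, 0, 0, 0, 0.02], [0, 0, 0.0015, 0, 0, 0, 0.02], [0, 0, 0.0015, 0, 0, 0, 0.02], [0, 0, 0.0015, 0, 0, 0, 0.02], [0, 0, 0.0005, 0, 0, 0, 0.02], [0, 0, 0, 0, 0, 0, 0.02]]}}

```text
clock: 11.8
position: [602.5, 63.1, 44.2]
ee_rot: [0.236, -0.663, 0.666, -0.247]
contact_force: [-1.1, 0.9, 0.7]
gripper_width: 19.9
```

```bash
python3 -c "
from h import *
go(604,61.6,44.5);vial()"
```

```text
11.8 [602.5  63.1  44.2] toolz [ 0.642 -0.767  0.008] tooly [ 0.015  0.002 -1.   ] F [-1.1  0.9  0.7] need [-0.2 -0.3  2.1]
cap px [335.9 236.6] [ 18  18 261] vial [620.   42.  101.2] to centre [-0.8  1. ]
11.85 [602.5  63.2  44.2] toolz [ 0.642 -0.767  0.008] tooly [ 0.015  0.002 -1.   ] F [0.2 0.3 0.7] need [ 0.1 -5.5 27.5]
centre err in tool [-0.1 -0.  -1.3]
```

>>> {"fn": "play_rows", "kwargs": {"series": [[0, 0, 0.0012, 0, 0, 0, 0.02], [0, 0, 0.0012, 0, 0, 0, 0.02], [0, 0, 0, 0, 0, 0, 0.02], [0, 0, -0.01, 0, 0, 0, 0.02], [0, 0, -0.03, 0, 0, 0, 0.02], [0, -0.03, -0.02, 0, 0, 0, 0.0], [0, -0.045, 0, 0, 0, 0, 0.0], [0.02, -0.03, -0.03, 0, 0, 0, 0.0], [0.03, 0, -0.035, 0, 0, 0, 0.0], [0.02, 0, -0.02, 0, 0, 0, 0.0]]}}

```text
clock: 12.85
position: [452.1, 131.8, 149.4]
ee_rot: [0.236, -0.664, 0.666, -0.246]
contact_force: [-0.2, -0.1, -0.4]
gripper_width: -0.1
```

```bash
python3 look.py c5.png; python3 - <<'E'
from h import *
s=get_image('side');x0,y0,f=285,235,8
im=cv2.resize(s['color'][y0:y0+60,x0:x0+100],None,fx=f,fy=f,interpolation=cv2.INTER_CUBIC)[:,:,::-1]
cv2.imwrite('pics/ov2.png',im[100:420])
E
```

```text
cap px [335.6 236.4] [ 17  16 244] vial [619.8  42.8 101.2] to centre [-0.6  0.2]
12.9 [448.8 131.1 149.5] toolz [ 0.64  -0.768  0.006] tooly [ 0.012  0.002 -1.   ] F [-3.1 -1.1 -0.6] need [-73.7 101.4 176.6]
centre err in tool [ 0.3 -0.  -0.5]
top [356.08633094 240.        ] [ 13  13 139] [619.90979525  42.9286226  108.        ]
12.95 [451.1 131.4 149.5] toolz [ 0.641 -0.767  0.007] tooly [ 0.014  0.002 -1.   ] F [ 0.2 -0.5 -0.9] need [ 45.8  90.4 184.4]
```

View pics/ov2.png

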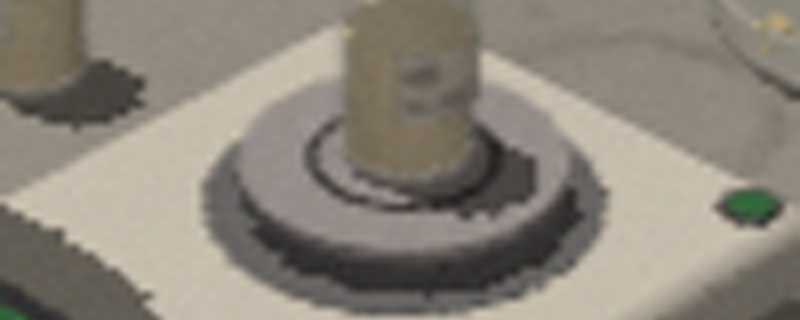

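The base is clearly inside the engraved ring, with a gap visible at the left, front and right, and both cap fixes put it within 1 mm of centre. Next is the key.

>>> {"fn": "play_rows", "kwargs": {"series": [[0.008, 0, 0.03, -0.006, 0, -0.013, 0], [0.009, 0, 0.035, 0, 0, 0, 0], [0.009, 0, 0.035, 0, 0, 0, 0], [0.009, 0, 0.035, 0, 0, 0, 0], [0.006, 0, 0.025, 0, 0, 0, 0], [0, 0, 0, 0, 0, 0, 0], [0, 0, 0, 0, 0, 0, 0]]}}

```text
clock: 13.7
position: [531.9, -20.8, 149.3]
ee_rot: [0.241, -0.663, 0.665, -0.244]
contact_force: [0.2, 0.0, -0.1]
gripper_width: -0.3
```

```bash
python3 -c "
from h import *
go(535.5,-39.3,50)"
```

```text
13.7 [531.9 -20.8 149.3] toolz [ 0.644 -0.765  0.004] tooly [ 0.004 -0.002 -1.   ] F [ 0.2  0.  -0.1] need [ 9.3 99.3 16.1]
```

>>> {"fn": "play_rows", "kwargs": {"series": [[0.005, 0.02, 0.008, 0, 0, 0, 0], [0.004, 0.025, 0.007, 0, 0, 0, 0], [0, 0.025, 0, 0, 0, 0, 0], [0, 0.012, 0, 0, 0, 0, 0], [0, 0.005, 0, 0, 0, 0, 0], [0, 0, 0, 0, 0, 0, 0]]}}

```text
clock: 14.3
position: [536.3, -33.9, 59.9]
ee_rot: [0.242, -0.662, 0.665, -0.247]
contact_force: [0.5, 0.3, 0.4]
gripper_width: 0.0
```

```bash
python3 -c "
from h import *
go(535.5,-39.3,38)"
```

```text
14.3 [536.3 -33.9  59.9] toolz [ 0.648 -0.761  0.006] tooly [ 0.007 -0.001 -1.   ] F [0.5 0.3 0.4] need [ 4.2 21.9  3.5]
```

>>> {"fn": "play_rows", "kwargs": {"series": [[0.004, 0.006, 0.003, 0, 0, 0, 0], [0.001, 0.006, 0.001, 0, 0, 0, 0], [0, 0.003, 0, 0, 0, 0, 0], [0, 0, 0, 0, 0, 0, 0]]}}

```text
clock: 14.7
position: [536.6, -39.4, 45.9]
ee_rot: [0.241, -0.662, 0.665, -0.249]
contact_force: [0.9, -0.0, -0.2]
gripper_width: 0.0
```

```bash
python3 -c "
from h import *
go(535.5,-39.3,38)"
```

```text
14.7 [536.6 -39.4  45.9] toolz [ 0.65  -0.76   0.008] tooly [ 0.012 -0.    -1.   ] F [ 0.9 -0.  -0.2] need [ 0.8  7.9 -0.9]
```

Centred above the key. Pressing down until the force rises past the 3.5 N spring.

>>> {"fn": "play_rows", "kwargs": {"series": [[0, 0.005, 0, 0, 0, 0, 0], [0, 0.003, 0, 0, 0, 0, 0], [0, 0.002, 0, 0, 0, 0, 0], [0, 0.002, 0, 0, 0, 0, 0], [0, 0.001, 0, 0, 0, 0, 0]]}}

```text
clock: 15.2
position: [537.4, -39.4, 33.2]
ee_rot: [0.241, -0.662, 0.665, -0.249]
contact_force: [-1.8, 1.0, 3.5]
gripper_width: -0.0
```

>>> {"fn": "play_rows", "kwargs": {"series": [[0, 0.0015, 0, 0, 0, 0, 0], [0, 0.0015, 0, 0, 0, 0, 0]]}}

```text
clock: 15.4
position: [537.4, -39.5, 32.8]
ee_rot: [0.241, -0.661, 0.665, -0.25]
contact_force: [-5.5, 2.2, 14.1]
gripper_width: 0.0
```

The force is 14 N with the tip stopped at 32.8 mm, so the key has bottomed. Release and retreat.

>>> {"fn": "play_rows", "kwargs": {"series": [[0, -0.003, 0, 0, 0, 0, 0], [0, -0.008, 0, 0, 0, 0, 0], [0, -0.03, 0, 0, 0, 0, 0], [0, -0.04, 0, 0, 0, 0, 0], [0, -0.04, 0, 0, 0, 0, 0], [0.01, -0.01, -0.04, 0, 0, 0, 0], [0.01, 0, -0.04, 0, 0, 0, 0], [0.01, 0, -0.03, 0, 0, 0, 0], [0, 0, 0, 0, 0, 0, 0], [0, 0, 0, 0, 0, 0, 0]]}}

```text
clock: 16.4
position: [440.5, 26.8, 170.3]
ee_rot: [0.238, -0.662, 0.665, -0.252]
contact_force: [-1.0, -0.3, -0.5]
gripper_width: 0.1
```

```bash
python3 look.py c6.png
```

```text
cap px [335.7 236.5] [ 17  17 242] vial [619.7  42.6 101.2] to centre [-0.5  0.4]
16.45 [440.4  26.5 170.1] toolz [ 0.649 -0.761  0.011] tooly [ 0.019  0.002 -1.   ] F [ 0.4  0.7 -0.8] need [-144.9  123.5  102.9]
centre err in tool [ 0.1 -0.  -0.7]
top [356.08633094 240.        ] [ 13  13 139] [619.90979525  42.9286226  108.        ]
16.5 [440.8  26.3 169.8] toolz [ 0.648 -0.761  0.011] tooly [ 0.019  0.002 -1.   ] F [ 0.6 -1.  -0.4] need [-27.8 111.4 110.2]
```

View pics/c6.png

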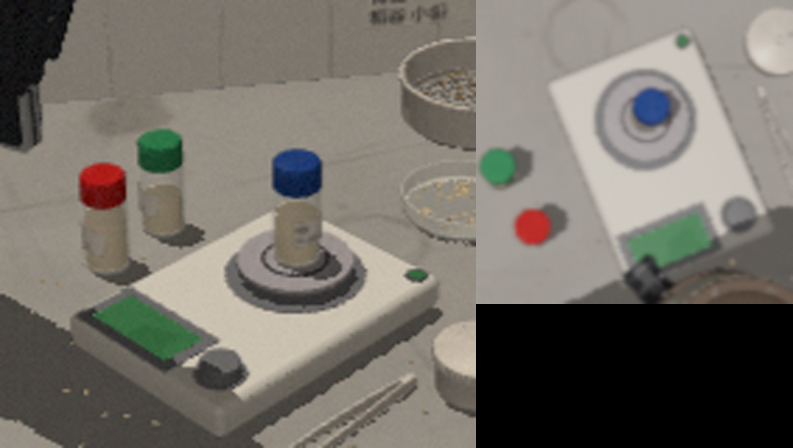

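The vial stands upright in the ring, the key is up again, the spare vials, dish and tweezers are undisturbed, and the arm is clear.

```bash
python3 -c "
from bench import job_done
print(job_done())"
```

```text
the job is handed in; nothing more can be done
None
```

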